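# Tip a lens tube out of its nest and clamp it in a V-block

## Robot

A 6-joint arm with a two-finger parallel gripper is mounted at the origin on the work surface. World frame = base frame: x ahead of the robot, y to its left, z up, the work surface at z = 0. Lengths are in m, angles in rad, forces in N, time in s.
With the tool pointing down it reaches from about 0.35 to 0.925 m from the base axis. Payload 6.4 kg.
Tool frame: the origin (TCP) lies at the very end of the fingers, on their centre line; the grasp point (between the pads) lies 19 mm behind it (ctrl.hold_point_z is the z of the grasp point in the tool frame, in m); z points along the fingers, x is the direction in which the jaws open and shut, and the axes are right-handed (so a half turn about z gives the same grasp; the last joint's range is limited). The gripper opens to 94 mm and grips with 3 to 60 N. Pads are 16 mm wide; open, the fingers measure 119 mm over their backs; the gripper's body (75 mm by 177 mm) begins 78 mm behind the grasp point.
Start: joints at [-1.404, 0.245, 1.558, -0, 1.339, -0.174], TCP at [0.217, -0.613, 0.205] pointing down, gripper open.
Joint ranges: [-3.13, 3.13], [-1.02, 2.26], [0.13, 2.54], [-0.95, 4.09], [0.21, 2.88], [-2.74, 2.74]. Speed limits (rad/s): [2.57, 2.57, 3.14, 3.14, 3.14, 3.14].

## Interface

Orientations are given as a unit quaternion [x, y, z, w].
In Python, from rig import monitor, viewer, ctrl gives the robot as it stands. The module is installed in compiled form; this text tells all that it offers.
- The arm moves only by the tool servo_tool, never from a script. Its argument "steps" is text: rows parted by semicolons, each of 5 numbers parted by spaces: the shift along the world's x, y, z in units of 25 mm (1.0 is 25 mm), then the turn about the world's z in units of 8 degrees (1.0 is 8 degrees), then the closure, from -1 (fully open) to 1 (shut). A call has 1 to 20 rows; each row is the pose to reach, as a shift and turn from the pose commanded when the call began; what a row does not reach only later rows make up. A row lasts 1/8 s, in which the tool goes at most 62.5 mm and 10.7 degrees, less where a joint would pass 70% of its speed; a pose out of reach is approached as far as the arm can. A call with a gripper value outside its range is refused whole. The fingers move at their own pace and stop on an object; "squeeze" is the grip in N (left out, the last holds). Time passes only in rows, so rows that repeat a pose let the fingers close. It gives the time, the measured TCP pose, the force and the opening at its end, in the units of the state.
- monitor.sense(): the state, without advancing time (a new reading comes with each control period).
- viewer.get_image(name): name is "side" or "top"; returns the picture (400x640x3 uint8, red, green, blue); there is no depth.
- viewer.camera_params(name): a dict with "mtx" (3x3 intrinsics, pixels), "D" ([k1, k2, p1, p2, k3] as OpenCV has them; the pictures are not rectified), "cam_to_world" (4x4, takes a point from camera to world coordinates). Camera axes: x right, y up, looking along -z (the intrinsics and any distortion apply to the point x, -y, -z); pixel columns grow to the right and rows downward; lengths in m; the calibration is good to about 2 mm. A picture is of the moment at which its call begins. camera_params takes no time and is no camera call.
- ctrl.finish_job(): hands the job in, once; it reports no verdict.
The state is a dict: "time_s": time; "joint_positions": joint angles; "qvel": joint speeds; "effort": joint torques, N m; "position": TCP position; "ee_rot": TCP orientation; "force": force on the tool from outside, world axes, zero at the start; "moment": the same for the moment, N m; "opening": finger opening in m.
Only numpy, scipy, OpenCV 4.12 (cv2) and the standard library are available. Lean on these libraries where they do the work, as an engineer would, in place of code of your own. Each camera call takes 0.05 s, during which the arm holds its last target.

## Task

Press down the end of the lens tube that lies over the nest's sloping relief, so that its other end tips up out of the nest; then lift the tube out and lower it gently (never drop it) into the V-block, lying along the V with one end touching the end stop. Only once it is seated there, swing the clamp arm over so that it rests on the tube, and let go of everything. Leave the brick, the post and the heat sink where they stand.

Things in the scene. Friction and masses are not known exactly. Their poses are not given: they have to be found in the camera images.
- tube: Closed round aluminium lens tube, diameter 50 mm, length 160 mm, about 0.35 kg, balanced at its middle, both ends alike and flat. Origin at its middle on the axis; x runs along the axis, its roll about x is of no matter. It starts lying level in the nest with its +x end at the nest's +x end.
- nest: Fixed dark grey plastic box, open top, 199 x 70 x 86 mm high. Origin on the work surface below the resting tube's middle; z up, x along the pocket. Outer ends at x = +91 and -108 mm, walls 8 mm, pocket 54 mm wide. Resting tube: axis at z = 70 mm, top only 9 mm above the rim, too little to grip; a gap of 20 mm between its -x end and the wall.
- ridge (a point): Middle of the ridge across the nest's floor (nest x = -5, z = 45 mm), axes as the nest. The floor is level from here to the nest's +x end, and slopes down at 28 degrees to the -x end (the relief). Pressing the tube's -x end down some 20 mm (a few N) rocks it over the ridge; it then stays so by itself, at about 28 degrees, +x end raised and free to grip across above the rim.
- vblock: Fixed fixture: steel V-block (80 mm along x, 100 mm wide, top at z = 68 mm; 90 degree V along x, open upwards, its bottom at z = 36 mm) on a 10 mm plate. Origin on the work surface under the V's middle; z up. An upright end stop, 36 mm wide, 82 mm high, 12 mm thick, stands at the -x end, its face at x = -80 mm.
- seat (a point): Point on the vblock, axes as the vblock, 71.4 mm above the work surface: where the tube's middle is when the tube lies seated in the V with an end touching the end stop (the tube then overhangs the V-block by 40 mm at each end).
- clamp (a joint): Angle of the clamp arm, rad: 0 level across the V, resting on a seated tube; grows as the arm rises, 1.57 upright, stop at 1.95 leaning outwards (vblock +y); lower stop -0.35 with no tube. Starts open at 1.5 to 1.8, held by hinge friction; pushed inwards below about 1.2 it sinks shut by its own weight (0.3 kg).
- clamp_hinge (a point): On the clamp's hinge axis, which is parallel to the vblock's x, at x = -15, y = +60, z = 103.5 mm in the vblock's frame, axes as the vblock. The hinge bracket round it spans vblock x from -41 to +11 and y from 48 to 72 mm, 114 mm high.
- clamp_tip (a point): Free end of the clamp arm, on its centre line, 95 mm from the hinge axis. The arm is a straight steel bar 24 mm wide (along the vblock's x), 14 mm thick.
- brick: Loose brick, 95 mm (x) x 200 mm (y) x 60 mm high with a 6 mm flat bar on it, 2.4 kg. Origin at the centre of its underside. Leave alone.
- post: Loose upright threaded steel post, 150 mm high, rod diameter 16 mm, collar diameter 28 mm at 100 mm height, foot diameter 50 mm. Origin at the centre of its underside. Leave alone.
- heatsink: Loose finned aluminium heat sink, 80 (x) x 60 x 45 mm high. Origin at the centre of its underside. Leave alone.
Things that resemble listed ones, but are neither listed nor needed, are in the scene too. Of the things like the vblock, leave any that is orange or red; of the rest the larger one is meant.

How it is judged:
By the outcome, as a careful person would: the job done as asked, in the order asked, and still so for the second after the job is handed in, with the robot touching nothing.
It also fails if it takes over 72 s, if anything falls off the work surface, if the arm or the gripper's body presses on something with over 40 N, if the wrist force passes 120 N, or if a joint passes its speed limit or range.

## Working session

There is one attempt and no reset: what is moved stays moved. The work goes in short steps, Python scripts to look and compute and a tool call to move; the robot and the scene stay as the last step left them, time stands still between calls to the robot, and variables do not carry over. Pictures are saved under pics/ and viewed, and the job is handed in when it is done.

Besides the shell and the picture viewer there is one more tool, called after "Call:" in YAML: its name, and indented under it one key for each argument. servo_tool: Moves the arm, as the interface text tells. Its arguments: {"type":"object","properties":{"steps":{"type":"string"},"squeeze":{"type":"number"}},"required":["steps"]}

```bash
mkdir -p pics; ls; python3 - <<'E'
from rig import monitor, viewer, ctrl
import cv2,json
s=monitor.sense();print(s)
for n in("side","top"):
    cv2.imwrite(f"pics/{n}0.png",viewer.get_image(n)[:,:,::-1])
    p=viewer.camera_params(n);print(n,p)
print(ctrl.hold_point_z)
E
```

```text
pics
{'time_s': 0.0, 'joint_positions': array([-1.40410625e+00,  2.45840651e-01,  1.55896374e+00, -8.24508149e-06,
        1.33869542e+00, -1.74124407e-01]), 'qvel': array([ 3.21622711e-04,  7.39227683e-04,  2.99853250e-03,  2.82047026e-03,
       -3.28262352e-03,  7.95236103e-05]), 'effort': array([ 1.53720134e-05, -4.15836847e+01, -3.14600444e+01,  6.84627565e-02,
        3.31355107e-02, -1.53961946e-04]), 'position': array([ 0.21715574, -0.61203319,  0.20435539]), 'ee_rot': array([ 8.16778864e-01, -5.76950066e-01, -6.74616785e-04, -6.73957100e-04]), 'force': array([ 0.07688227, -0.65436087,  0.11855786]), 'moment': array([ 0.00046355, -0.0543222 , -0.03451234]), 'opening': 0.09380942612143775}
side {'mtx': array([[368.83918985,   0.        , 317.21397795],
       [  0.        , 368.83918985, 198.15926512],
       [  0.        ,   0.        ,   1.        ]]), 'D': array([-0.03620042,  0.        ,  0.        ,  0.        ,  0.        ]), 'cam_to_world': array([[ 0.99859981,  0.03828281, -0.0365081 ,  0.54167979],
       [-0.05283518,  0.68761683, -0.72414884, -0.69604052],
       [-0.00261887,  0.72506381,  0.68867671,  0.66733938],
       [ 0.        ,  0.        ,  0.        ,  1.        ]])}
top {'mtx': array([[479.46645361,   0.        , 321.99434951],
       [  0.        , 479.46645361, 199.59188423],
       [  0.        ,   0.        ,   1.        ]]), 'D': array([-0.12849597,  0.        ,  0.        ,  0.        ,  0.        ]), 'cam_to_world': array([[ 9.71717548e-03,  9.92096024e-01, -1.25104182e-01,
         4.38351975e-01],
       [-9.99952187e-01,  9.50380066e-03, -2.30230533e-03,
        -1.03483199e-01],
       [-1.09514275e-03,  1.25120573e-01,  9.92140939e-01,
         1.23787531e+00],
       [ 0.00000000e+00,  0.00000000e+00,  0.00000000e+00,
         1.00000000e+00]])}
-0.0188
```

View pics/side0.png

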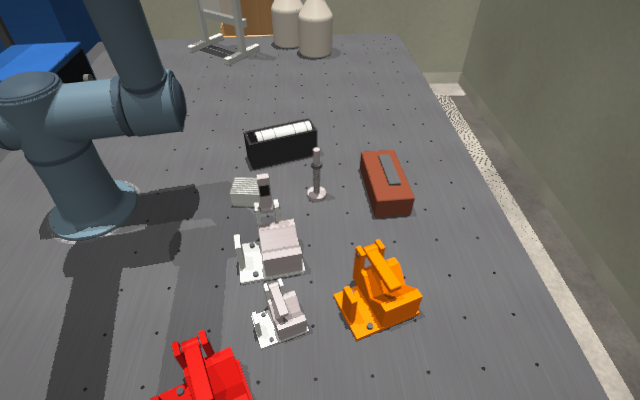

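View pics/top0.png

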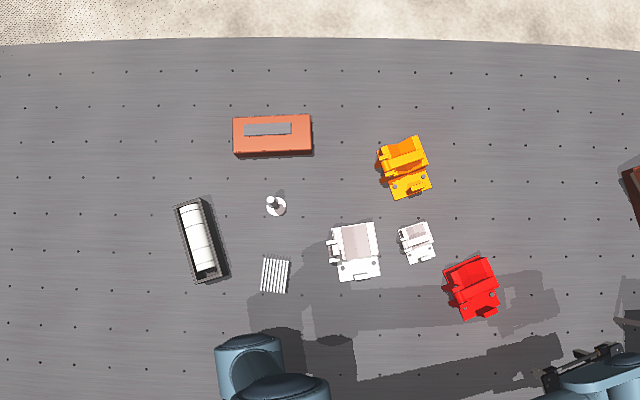

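```bash
python3 - <<'E'
import cv2
s=cv2.imread("pics/side0.png");t=cv2.imread("pics/top0.png")
cv2.imwrite("pics/c1.png",cv2.resize(s[110:350,220:330],None,fx=5,fy=5,interpolation=cv2.INTER_CUBIC)[:, :][0:600])
cv2.imwrite("pics/c1b.png",cv2.resize(s[170:350,220:330],None,fx=3.3,fy=3.3,interpolation=cv2.INTER_CUBIC))
cv2.imwrite("pics/c2.png",cv2.resize(t[190:300,315:445],None,fx=5,fy=5,interpolation=cv2.INTER_CUBIC))
cv2.imwrite("pics/c3.png",cv2.resize(t[190:300,165:235],None,fx=5,fy=5,interpolation=cv2.INTER_CUBIC))
E
```

```text
(no output)
```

View pics/c1.png

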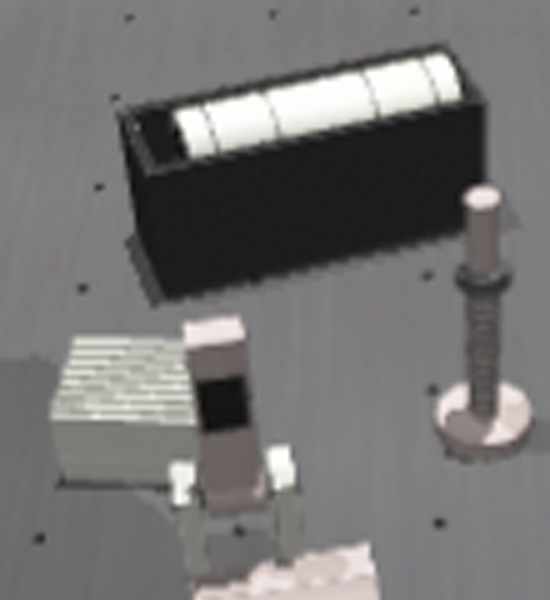

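View pics/c1b.png

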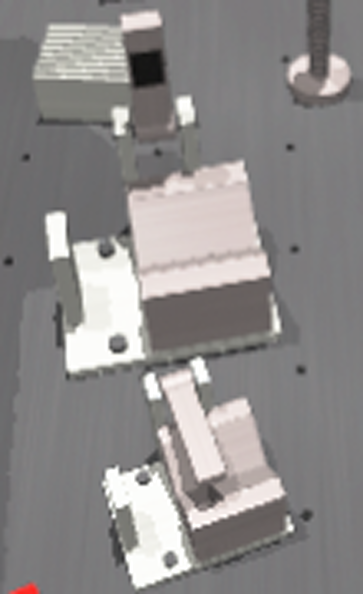

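View pics/c2.png

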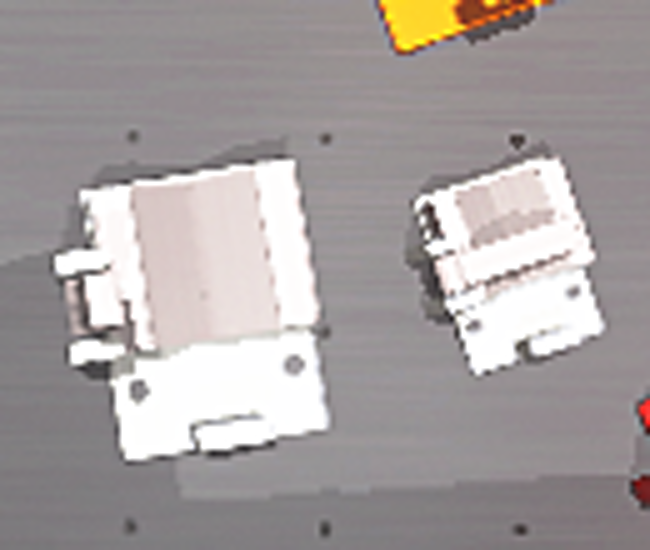

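View pics/c3.png

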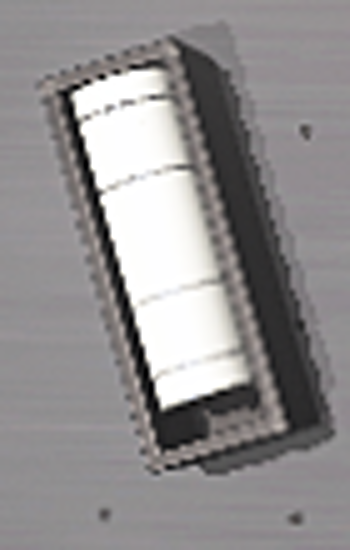

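```bash
cat > h.py <<'E'
import numpy as np, cv2
from scipy.optimize import least_squares
from rig import monitor, viewer, ctrl
P={n:viewer.camera_params(n) for n in("side","top")}
def proj(n,pts):
    p=P[n];T=np.linalg.inv(p["cam_to_world"]);pts=np.atleast_2d(pts)
    c=pts@T[:3,:3].T+T[:3,3];c=c*[1,-1,-1]
    return cv2.projectPoints(c,np.zeros(3),np.zeros(3),p["mtx"],p["D"])[0][:,0]
def ray(n,uv):
    p=P[n];q=cv2.undistortPoints(np.array([[uv]],float),p["mtx"],p["D"])[0,0]
    d=p["cam_to_world"][:3,:3]@np.array([q[0],-q[1],-1]);return p["cam_to_world"][:3,3],d
def atz(n,uv,z):
    o,d=ray(n,uv);return o+d*(z-o[2])/d[2]
def tri(uvs,uvt):
    A=[];b=[]
    for n,uv in(("side",uvs),("top",uvt)):
        o,d=ray(n,uv);d=d/np.linalg.norm(d);M=np.eye(3)-np.outer(d,d);A.append(M);b.append(M@o)
    return np.linalg.lstsq(np.vstack(A),np.hstack(b),rcond=None)[0]
def pose(q,pts):
    c,s=np.cos(q[2]),np.sin(q[2]);pts=np.atleast_2d(pts)
    return pts@np.array([[c,s,0],[-s,c,0],[0,0,1]])+[q[0],q[1],q[3]]
def fit(obs,q0,freez=True):
    def r(q):
        q=np.r_[q,0] if len(q)==3 else q
        return np.hstack([(proj(n,pose(q,m))[0]-uv) for n,m,uv in obs])
    s=least_squares(r,q0 if freez else q0[:3],loss="soft_l1")
    return s.x,np.round(s.fun.reshape(-1,2),1)
def grab(name):
    im={}
    for n in("side","top"):
        im[n]=viewer.get_image(n)[:,:,::-1].copy();cv2.imwrite(f"pics/{n}_{name}.png",im[n])
    return im
E
cat > fit1.py <<'E'
from h import *
def full(n,lst,o,s): return [(n,m,np.array([u/s+o[0]-.4*0,v/s+o[1]])) for m,(u,v) in lst]
N=.001*np.array
rc=lambda x,y,z:np.array([x,y,z])/1000
nest=full("top",[(rc(91,35,86),(38,85)),(rc(91,-35,86),(175,38)),(rc(-108,-35,86),(285,432)),(rc(-108,35,86),(155,470))],(165,190),5)+\
 full("side",[(rc(-108,35,86),(120,108)),(rc(-108,-35,86),(155,172)),(rc(91,-35,86),(485,100)),(rc(91,35,86),(443,45)),(rc(-108,-35,0),(165,300))],(220,110),5)
q,r=fit(nest,[.35,.2,.4,0]);print("nest",q,r.tolist());print(fit(nest,[.35,.2,.4,0],False)[0])
vb=full("top",[(rc(40,50,68),(80,190)),(rc(40,-50,68),(295,160)),(rc(-40,-50,68),(320,325)),(rc(40,32,68),(135,185)),(rc(40,-32,68),(258,170)),(rc(-40,-32,68),(278,328)),(rc(-92,18,82),(200,452)),(rc(-92,-18,82),(272,440))],(315,190),5)+\
 full("side",[(rc(-40,-50,68),(145,292)),(rc(40,-50,68),(270,260)),(rc(-92,18,82),(47,215)),(rc(-80,18,82),(67,212))],(220,170),3.3)
v,r=fit(vb,[.35,-.1,.1,0]);print("vb",v,r.tolist());print(fit(vb,[.35,-.1,.1,0],False)[0])
im={n:cv2.imread(f"pics/{n}0.png") for n in P}
S=5
for n in P: im[n]=cv2.resize(im[n],None,fx=S,fy=S,interpolation=cv2.INTER_CUBIC)
def box(n,q,a,b,col):
    c=[[x,y,z] for x in(a[0],b[0]) for y in(a[1],b[1]) for z in(a[2],b[2])]
    u=(proj(n,pose(q,np.array(c)/1000))*S+S/2).astype(int)
    for i in range(8):
        for k in(1,2,4):
            if not i&k: cv2.line(im[n],u[i].tolist(),u[i|k].tolist(),col,1)
for n in P:
    box(n,q,(-108,-35,0),(91,35,86),(0,0,255));box(n,q,(-80,-25,95),(80,25,95),(0,255,0))
    box(n,v,(-40,-50,10),(40,50,68),(0,0,255));box(n,v,(-92,-18,10),(-80,18,82),(0,160,0));box(n,v,(-40,-32,68),(40,32,68),(255,0,0))
    box(n,v,(-41,48,10),(11,72,114),(255,0,255))
cv2.imwrite("pics/o1.png",im["top"][190*S:300*S,315*S:395*S]);cv2.imwrite("pics/o2.png",im["top"][190*S:300*S,165*S:235*S])
cv2.imwrite("pics/o3.png",im["side"][170*S:290*S,220*S:330*S])
cv2.imwrite("pics/o4.png",im["side"][110*S:205*S,230*S:330*S])
E
python3 fit1.py
```

```text
Traceback (most recent call last):
  File "fit1.py", line 3, in <module>
    N=.001*np.array
      ~~~~^~~~~~~~~
TypeError: unsupported operand type(s) for *: 'float' and 'builtin_function_or_method'
```

```bash
sed -i '/^N=/d' fit1.py; python3 fit1.py; python3 - <<'E'
import cv2,numpy as np
a=[cv2.imread(f"pics/o{i}.png") for i in(1,2)];cv2.imwrite("pics/oa.png",np.hstack(a))
E
```

```text
nest [ 0.4896364   0.20356557  0.32134346 -0.00255772] [[0.1, -1.1], [-0.4, -0.4], [0.5, -1.0], [-1.0, 0.1], [-1.0, 0.4], [-2.2, 0.9], [0.0, 0.3], [-0.1, -0.8], [-0.3, -0.0]]
[0.48964533 0.20214961 0.32391635]
vb [ 4.85025861e-01 -1.83819832e-01  1.64850233e-01  3.61066501e-04] [[1.8, -0.0], [-0.8, -0.4], [-0.4, -1.0], [-1.9, -0.2], [-0.7, -1.2], [0.7, -0.4], [-0.1, -0.4], [0.3, -0.4], [-1.6, 1.3], [-0.4, 4.2], [-1.0, -0.7], [-1.3, -0.8]]
[ 0.48503162 -0.18381233  0.16433871]
```

View pics/oa.png

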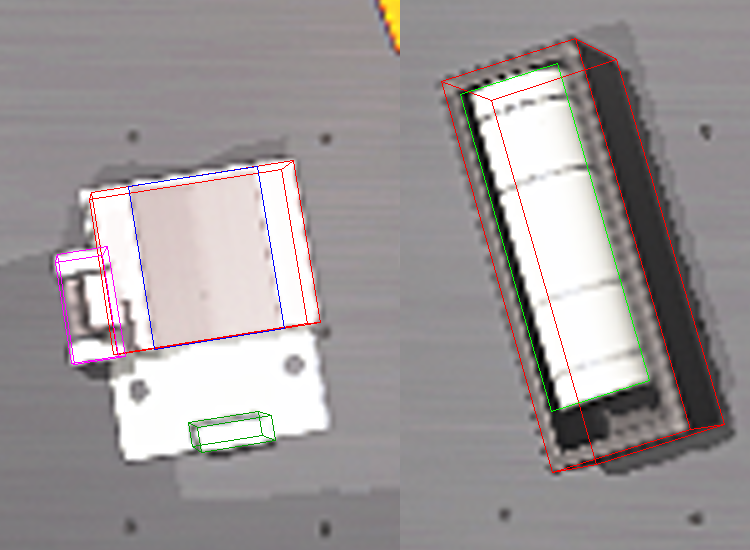

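View pics/o3.png

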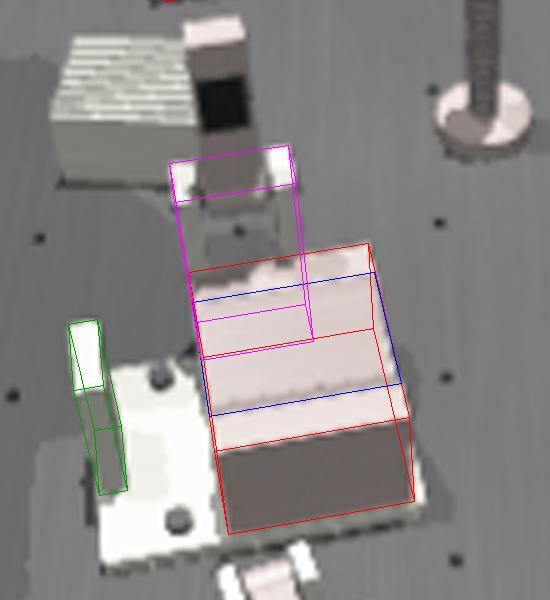

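View pics/o4.png

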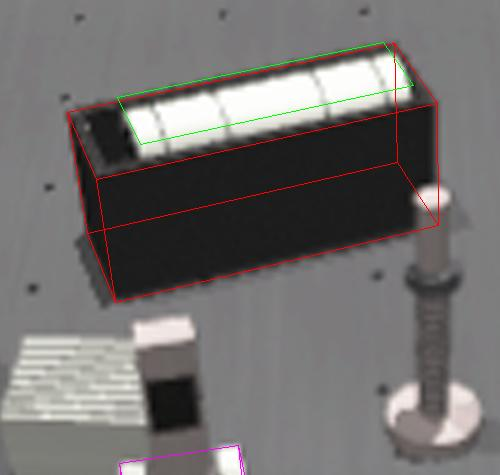

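```bash
sed -i 's/np.array(\[u\/s+o\[0\]-.4\*0,v\/s+o\[1\]\])/np.array([u\/s+o[0]-.5+.5\/s,v\/s+o[1]-.5+.5\/s])/' fit1.py; python3 fit1.py; python3 - <<'E'
from h import *
f=lambda u,v,o,s:(u/s+o[0]-.4,v/s+o[1]-.4)
# post top in side c1 (482,197); clamp tip: side o3 crop (213,30) near top edge
print("post foot top",atz("top",(276,206),.15),atz("side",(316.4,149.4),.15))
print("heatsink",atz("top",(275,275),.045),atz("side",(246,184),.045))
print("brick",atz("top",(273,132),.06), atz("side",(388,180),.06))
# clamp arm tip: side ; in top view
q=np.array([.485,-.184,.165,0])
for a in (1.5,1.65,1.8,1.95):
    t=pose(q,np.array([-.015,.060-.095*np.cos(a),.1035+.095*np.sin(a)]))
    print(a,t.round(3),proj("side",t).round(1),proj("top",t).round(1))
E
```

```text
nest [ 0.48959335  0.20418658  0.3219664  -0.00144337] [[0.1, -0.8], [-0.4, -0.1], [0.6, -0.6], [-0.9, 0.5], [-0.7, 0.4], [-1.8, 0.9], [0.4, 0.2], [0.2, -0.8], [0.1, -0.1]]
[0.48959268 0.2033828  0.32341315]
vb [ 0.48546711 -0.18296093  0.1637025   0.0008301 ] [[1.9, 0.1], [-0.7, -0.2], [-0.3, -0.8], [-1.8, 0.0], [-0.6, -1.0], [0.8, -0.2], [-0.1, -0.2], [0.3, -0.2], [-1.1, 1.2], [0.1, 4.0], [-0.5, -0.9], [-0.8, -0.9]]
[ 0.48546478 -0.18294456  0.16275784]
post foot top [0.55975597 0.00403855 0.15      ] [0.57603792 0.01545802 0.15      ]
heatsink [0.39993864 0.0135271  0.045     ] [0.39549821 0.02102294 0.045     ]
brick [0.75813239 0.02494082 0.06      ] [ 0.75574965 -0.00089959  0.06      ]
1.5 [[ 0.461 -0.134  0.198]] [[262.2 176.2]] [[336.7 249.3]]
1.65 [[ 0.459 -0.12   0.198]] [[261.4 171.7]] [[330.2 250.4]]
1.8 [[ 0.457 -0.106  0.196]] [[260.8 168.3]] [[323.8 251.4]]
1.95 [[ 0.455 -0.093  0.192]] [[260.3 165.8]] [[317.6 252.4]]
```

Call:
servo_tool:
  steps: "0 0 2 0 1; 0 0 4 0 1; 3 3 4 0 1; 5 6 4 0 1; 7 9 4 0 1; 8.4 12 4 0 1; 8.4 14.5 4 0 1; 8.4 17 4 0 1; 8.4 19.5 4 0 1; 8.4 22 4 -0.1 1; 8.4 24.5 4 -0.1 1; 8.4 27 4 -0.1 1; 8.4 29.5 4 -0.1 1; 8.4 31.8 4 -0.1 1; 8.4 31.8 2 -0.1 1; 8.4 31.8 0 -0.1 1; 8.4 31.8 -2 -0.1 1; 8.4 31.8 -3 -0.1 1; 8.4 31.8 -3 -0.1 1; 8.4 31.8 -3 -0.1 1"
  squeeze: 30

```text
time_s: 2.6
position: [0.4284, 0.1824, 0.1321]
ee_rot: [0.813, -0.583, 0.001, -0.001]
force: [0.1, -1.4, -0.5]
opening: 0.0003
```

```bash
python3 - <<'E'
from h import *
im=grab("1")
a=cv2.resize(im["side"][90:210,200:340],None,fx=4,fy=4,interpolation=cv2.INTER_CUBIC)
b=cv2.resize(im["top"][180:300,160:300],None,fx=4,fy=4,interpolation=cv2.INTER_CUBIC)
cv2.imwrite("pics/m1.png",cv2.resize(np.hstack([a,b]),(800,343)))
E
```

```text
(no output)
```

View pics/m1.png

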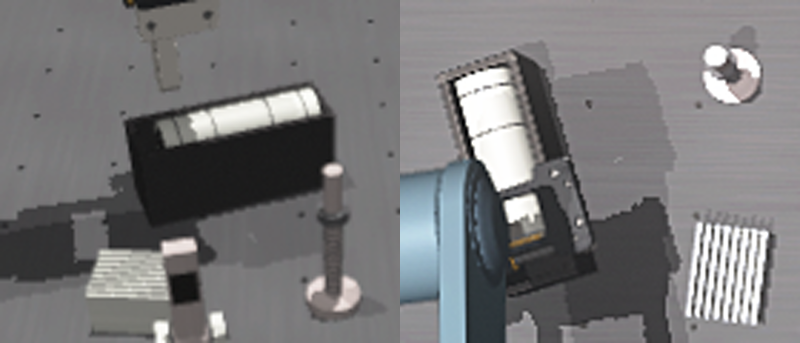

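Call:
servo_tool:
  steps: "0 0 -0.8 0 1; 0 0 -1.3 0 1; 0 0 -1.45 0 1; 0 0 -1.6 0 1; 0 0 -1.7 0 1; 0 0 -1.8 0 1; 0 0 -1.9 0 1; 0 0 -2 0 1; 0 0 -2 0 1"

```text
time_s: 3.82
position: [0.4271, 0.1824, 0.0802]
ee_rot: [0.813, -0.583, -0.0, 0.0]
force: [0.8, -0.5, 0.5]
opening: 0.0004
```

Call:
servo_tool:
  steps: "0 0 -0.15 0 1; 0 0 -0.25 0 1; 0 0 -0.25 0 1; 0 0 0.5 0 1; 0 0 1.5 0 1; 0 0 3 0 1; 0 0 5 0 0; 0 0 6 0 -1; 0 0 6 0 -1; 0 0 6 0 -1"

```text
time_s: 5.08
position: [0.4264, 0.1822, 0.2289]
ee_rot: [0.813, -0.583, -0.001, 0.001]
force: [0.5, 0.8, -0.5]
opening: 0.0374
```

```bash
python3 - <<'E'
from h import *
im=grab("2")
a=cv2.resize(im["side"][90:210,200:340],None,fx=4,fy=4,interpolation=cv2.INTER_CUBIC)
b=cv2.resize(im["top"][180:300,160:300],None,fx=4,fy=4,interpolation=cv2.INTER_CUBIC)
cv2.imwrite("pics/m2.png",cv2.resize(np.hstack([a,b]),(800,343)))
E
```

```text
(no output)
```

View pics/m2.png

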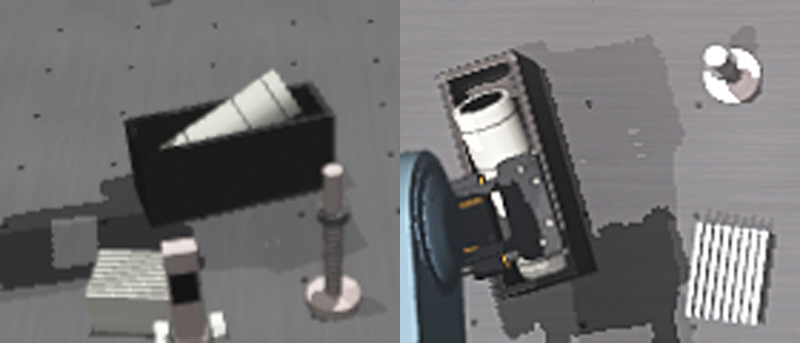

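```bash
cat > tube.py <<'E'
from h import *
def circ(q,cx,cz,th,s):
    a=np.linspace(0,2*np.pi,49);R=.025
    # tube axis in xz plane of nest tilted th
    ax=np.array([np.cos(th),0,np.sin(th)]);up=np.array([-np.sin(th),0,np.cos(th)])
    c=np.array([cx,0,cz])+s*ax
    return pose(q,c+R*np.outer(np.cos(a),up)+R*np.outer(np.sin(a),[0,1,0]))
def draw(name,q,cx,cz,th,out,crops):
    res=[]
    for n in("side","top"):
        im=cv2.resize(cv2.imread(f"pics/{n}_{name}.png"),None,fx=6,fy=6,interpolation=cv2.INTER_CUBIC)
        for s,col in((.08,(0,0,255)),(-.08,(255,0,0)),(0,(0,160,0))):
            u=(proj(n,circ(q,cx,cz,th,s))*6+2.5).astype(int);cv2.polylines(im,[u],True,col,1)
        x,y=crops[n];res.append(im[y*6:(y+65)*6,x*6:(x+65)*6])
    cv2.imwrite(out,np.hstack(res))
if __name__=="__main__":
    draw("2",[.4896,.2036,.323,0],-.0148,.068,np.radians(28),"pics/m3.png",{"side":(245,105),"top":(165,195)})
E
python3 tube.py
```

```text
(no output)
```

View pics/m3.png

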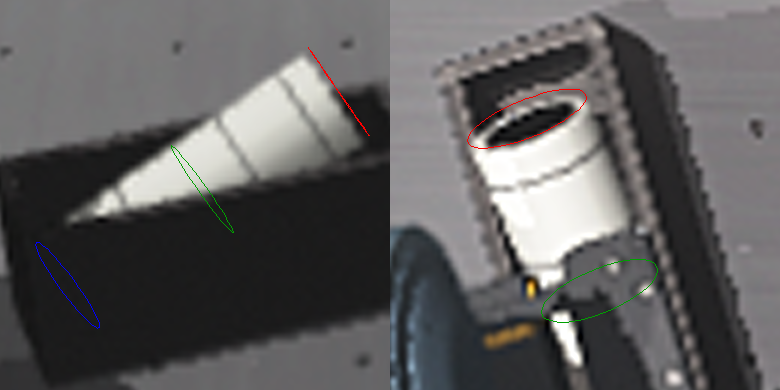

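Call:
servo_tool:
  steps: "2 0.7 0 0 -1; 4.05 1.4 0 0 -1; 4.05 1.4 0 0 -1; 4.05 1.4 -2 0 -1; 4.05 1.4 -4 0 -1; 4.05 1.4 -5 0 -1; 4.05 1.4 -5.4 0 -1; 4.05 1.4 -5.4 0 -1; 4.05 1.4 -5.4 0 -1"
  squeeze: 8

```text
time_s: 6.3
position: [0.5294, 0.2176, 0.097]
ee_rot: [0.813, -0.583, 0.001, -0.001]
force: [-0.0, -0.0, 0.1]
opening: 0.094
```

```bash
python3 - <<'E'
from h import *
im=grab("3")
a=cv2.resize(im["side"][90:190,220:320],None,fx=4,fy=4,interpolation=cv2.INTER_CUBIC)
b=cv2.resize(im["top"][180:280,150:250],None,fx=4,fy=4,interpolation=cv2.INTER_CUBIC)
cv2.imwrite("pics/m4.png",np.hstack([a,b]))
E
```

```text
(no output)
```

View pics/m4.png

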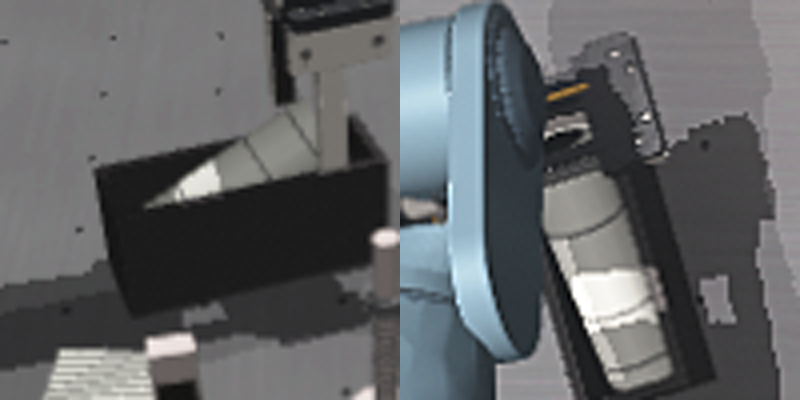

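Call:
servo_tool:
  steps: "0 0 -0.15 0 -1; 0 0 -0.28 0 -1; 0 0 -0.28 0 -1; 0 0 -0.28 0 1; 0 0 -0.28 0 1; 0 0 -0.28 0 1; 0 0 -0.28 0 1; 0 0 -0.28 0 1; 0 0 -0.28 0 1; 0 0 -0.28 0 1"

```text
time_s: 7.65
position: [0.5285, 0.2174, 0.0885]
ee_rot: [0.813, -0.583, -0.0, -0.0]
force: [-0.3, 0.2, 0.6]
opening: 0.0496
```

Call:
servo_tool:
  steps: "0 0 0 0 1; 0 0 0 0 1; 0 0 0 0 1; 0.05 0.02 0.3 0 1; 0.1 0.03 0.6 0 1; 0.1 0.03 0.9 0 1; 0.1 0.03 1.2 0 1; 0.1 0.03 1.2 0 1; 0.1 0.03 1.2 0 1"
  squeeze: 55

```text
time_s: 8.78
position: [0.5308, 0.2181, 0.1183]
ee_rot: [0.813, -0.583, -0.0, 0.0]
force: [0.6, 0.1, -4.0]
opening: 0.0495
```

```bash
python3 - <<'E'
from h import *
im=grab("4")
a=cv2.resize(im["side"][90:190,220:320],None,fx=4,fy=4,interpolation=cv2.INTER_CUBIC)
b=cv2.resize(im["top"][180:280,150:250],None,fx=4,fy=4,interpolation=cv2.INTER_CUBIC)
cv2.imwrite("pics/m5.png",np.hstack([a,b]))
E
```

```text
(no output)
```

View pics/m5.png

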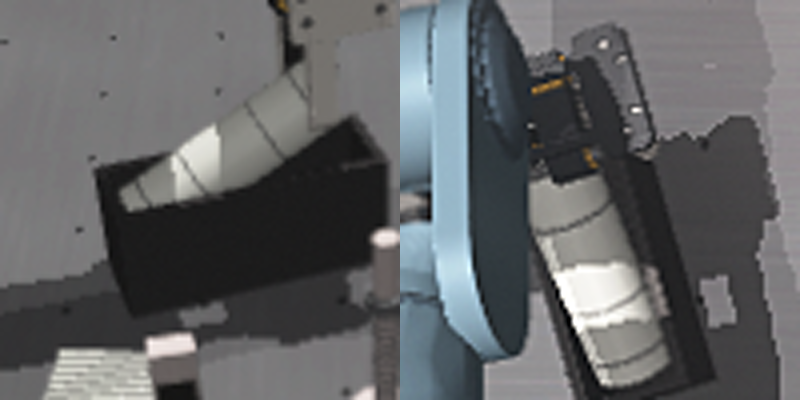

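Call:
servo_tool:
  steps: "0 0 1 0 1; 0 0 2 0 1; 0 0 3 0 1; 0 0 4 0 1; 0 0 5 0 1; 0 0 6 0 1; 0 0 7 0 1; 0 0 7.3 0 1; 0 0 7.3 0 1"

```text
time_s: 10.0
position: [0.5309, 0.2181, 0.3005]
ee_rot: [0.813, -0.583, -0.0, 0.0]
force: [0.5, -0.3, -3.9]
opening: 0.0491
```

```bash
python3 - <<'E'
from h import *
print([x.round(3).tolist() for x in (atz("top",(400,222),.05),atz("top",(435,250),.05))])
print("orange",[atz("top",p,z).round(3).tolist() for p in((376,150),(425,135),(432,190)) for z in(.03,.1,.15)])
q=[.4855,-.183,.163,0]
for p in((75,0,80),(112,-88,160),(112,88,160)): print(p,pose(q,np.array(p)/1000))
im=grab("5")
a=cv2.resize(im["side"][0:200,200:400],None,fx=3,fy=3,interpolation=cv2.INTER_CUBIC)
cv2.imwrite("pics/m6.png",a)
b=cv2.resize(im["top"][120:290,300:460],None,fx=3.5,fy=3.5,interpolation=cv2.INTER_CUBIC)
cv2.imwrite("pics/m7.png",b)
E
```

```text
[[0.534, -0.296, 0.05], [0.465, -0.383, 0.05]]
orange [[0.721, -0.239, 0.03], [0.705, -0.231, 0.1], [0.693, -0.225, 0.15], [0.763, -0.367, 0.03], [0.744, -0.352, 0.1], [0.731, -0.341, 0.15], [0.618, -0.382, 0.03], [0.608, -0.366, 0.1], [0.6, -0.355, 0.15]]
(75, 0, 80) [[ 0.55950587 -0.17082906  0.08      ]]
(112, -88, 160) [[ 0.61029599 -0.25165828  0.16      ]]
(112, 88, 160) [[ 0.58173486 -0.07799118  0.16      ]]
```

View pics/m6.png

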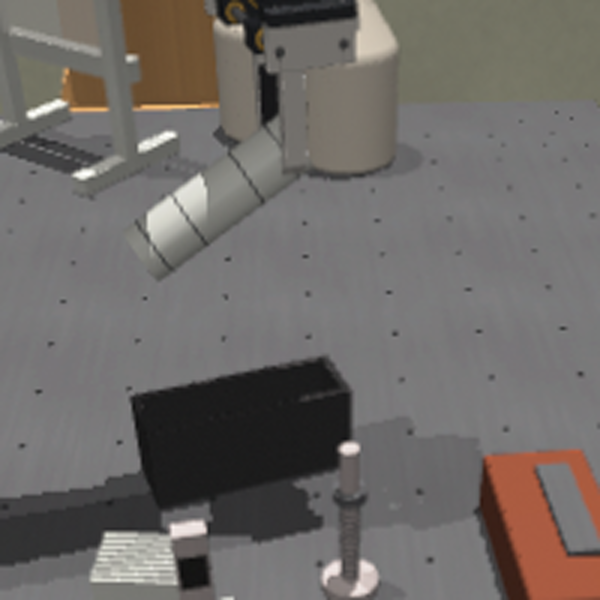

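View pics/m7.png

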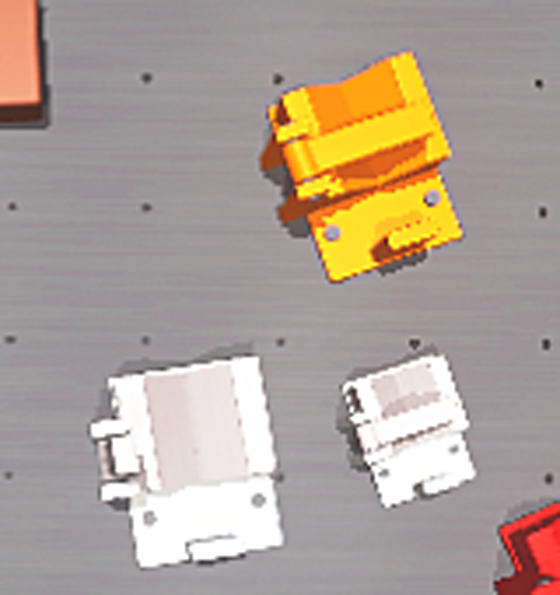

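Call:
servo_tool:
  steps: "0.1 -1 0.5 0 1; 0.2 -2 1 -0.2 1; 0.3 -3.5 1 -0.3 1; 0.4 -5 1 -0.4 1; 0.5 -6.5 1 -0.5 1; 0.6 -8 1 -0.7 1; 0.7 -9.5 1 -0.8 1; 0.8 -11 1 -0.9 1; 0.9 -12.5 1 -1 1; 1 -14 1 -1.1 1; 1.1 -15 1 -1.17 1; 1.15 -15.5 1 -1.17 1; 1.15 -15.5 1 -1.17 1; 1.15 -15.5 0 -1.17 1; 1.15 -15.5 -1 -1.17 1; 1.15 -15.5 -2 -1.17 1; 1.15 -15.5 -2 -1.17 1; 1.15 -15.5 -2 -1.17 1"

```text
time_s: 12.35
position: [0.5603, -0.1689, 0.2522]
ee_rot: [0.763, -0.647, 0.001, -0.0]
force: [1.3, 0.5, -3.3]
opening: 0.0488
```

```bash
cat > view.py <<'E'
from h import *
import sys
name=sys.argv[1];im=grab(name)
a=cv2.resize(im["side"][150:300,200:350],None,fx=2.66,fy=2.66,interpolation=cv2.INTER_CUBIC)
b=cv2.resize(im["top"][170:320,290:440],None,fx=2.66,fy=2.66,interpolation=cv2.INTER_CUBIC)
cv2.imwrite(f"pics/v{name}.png",np.hstack([a,b]))
s=monitor.sense();print(s["position"].round(4),s["force"].round(2),s["moment"].round(3),s["opening"])
E
python3 view.py 6
```

```text
[ 0.5605 -0.1694  0.2527] [ 0.02 -0.11 -3.27] [ 0.032 -0.249 -0.009] 0.04924864513644759
```

View pics/v6.png

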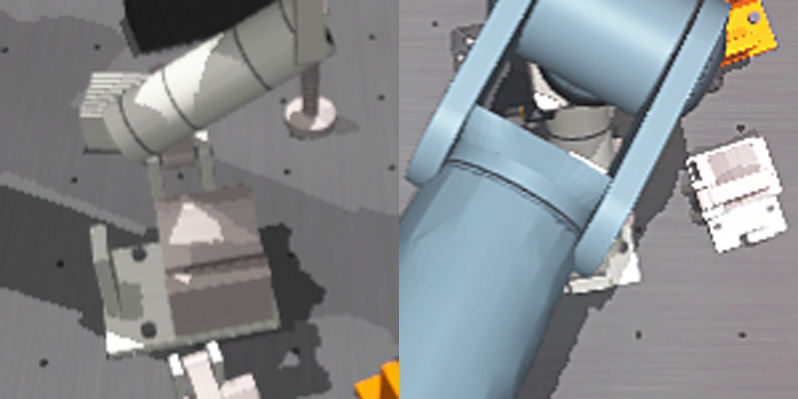

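Call:
servo_tool:
  steps: "0 -0.05 -1 0 1; 0 -0.05 -2 0 1; 0 -0.05 -3 0 1; 0 -0.05 -4 0 1; 0 -0.05 -4.3 0 1; 0 -0.05 -4.3 0 1; 0 -0.05 -4.3 0 1"

```text
time_s: 13.32
position: [0.5608, -0.1711, 0.1452]
ee_rot: [0.762, -0.647, 0.001, -0.0]
force: [-0.3, -1.3, -4.0]
opening: 0.0494
```

```bash
python3 view.py 7
```

```text
[ 0.5605 -0.171   0.1449] [ 0.21 -0.7  -3.71] [ 0.056 -0.302 -0.006] 0.04869771393883026
```

View pics/v7.png

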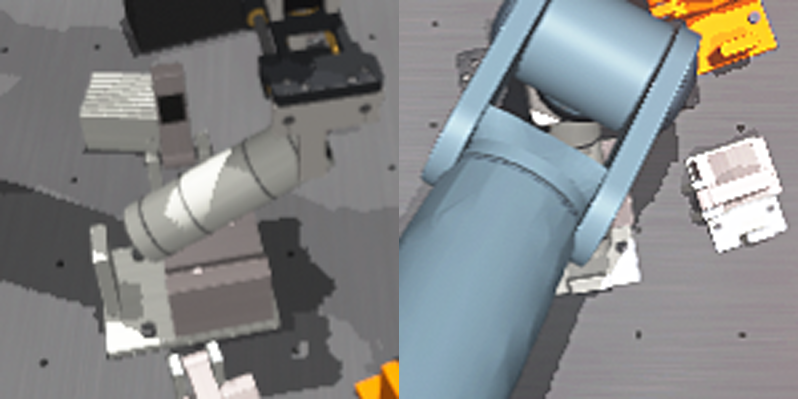

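Call:
servo_tool:
  steps: "0 0 -0.2 0 1; 0 0 -0.4 0 1; 0 0 -0.6 0 1; 0 0 -0.7 0 1; 0 0 -0.8 0 1; 0 0 -0.8 0 1; 0 0 -0.8 0 1"

```text
time_s: 14.3
position: [0.5598, -0.1709, 0.1238]
ee_rot: [0.763, -0.647, 0.0, 0.0]
force: [-0.9, -0.6, -1.6]
opening: 0.0491
```

Call:
servo_tool:
  steps: "0 0 -0.1 0 1; 0 0 -0.2 0 1; 0 0 -0.3 0 1; 0 0 -0.4 0 1; 0 0 -0.5 0 1; 0 0 -0.6 0 1; 0 0 -0.7 0 1; 0 0 -0.8 0 1; 0 0 -0.8 0 1"
  squeeze: 25

```text
time_s: 15.42
position: [0.5595, -0.1706, 0.1031]
ee_rot: [0.763, -0.647, -0.0, 0.0]
force: [-0.4, -0.9, -0.2]
opening: 0.0495
```

```bash
python3 view.py 8
```

```text
[ 0.5595 -0.1706  0.1033] [ 0.19 -0.52 -1.61] [-0.088  0.158  0.005] 0.049693556188693186
```

View pics/v8.png

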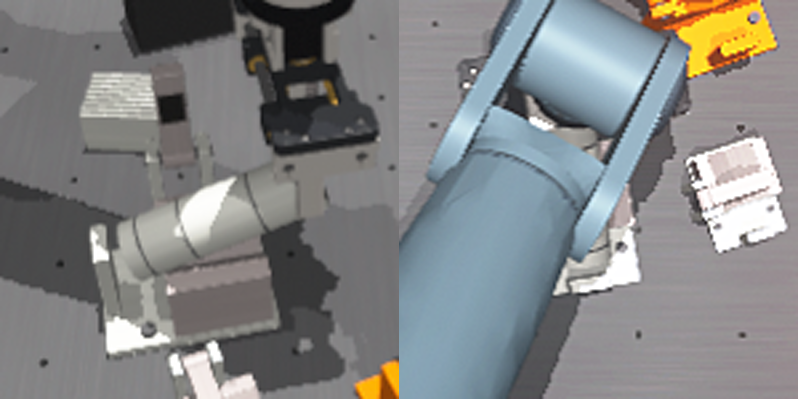

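Call:
servo_tool:
  steps: "0 0 -0.15 0 1; 0 0 -0.3 0 1; 0 0 -0.45 0 1; 0 0 -0.6 0 1; 0 0 -0.75 0 1; 0 0 -0.9 0 1; 0 0 -1.05 0 1; 0 0 -1.2 0 1; 0 0 -1.3 0 1; 0 0 -1.3 0 1"

```text
time_s: 16.77
position: [0.5596, -0.1706, 0.0707]
ee_rot: [0.763, -0.647, -0.0, 0.0]
force: [0.7, -0.3, -0.4]
opening: 0.0492
```

```bash
python3 view.py 9
```

```text
[ 0.5595 -0.1706  0.0708] [ 1.98  0.76 -0.82] [ 0.008 -0.145  0.03 ] 0.049157255630081394
```

View pics/v9.png

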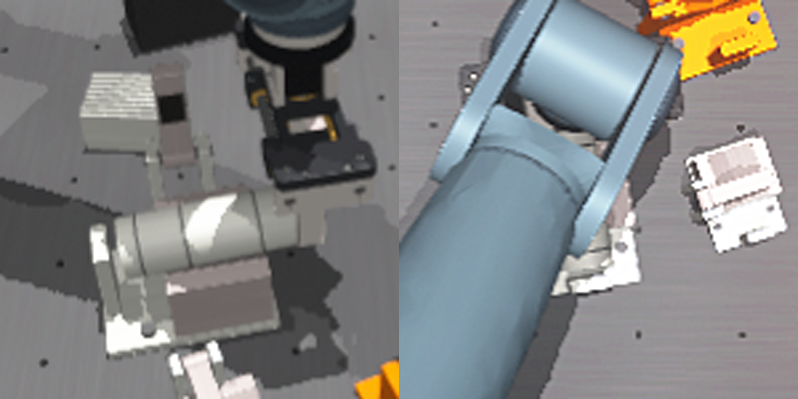

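Call:
servo_tool:
  steps: "0 0 -0.06 0 1; 0 0 -0.12 0 1; 0 0 -0.18 0 1; 0 0 -0.24 0 1; 0 0 -0.28 0 1; 0 0 -0.28 0 1"
  squeeze: 15

```text
time_s: 17.62
position: [0.5598, -0.1705, 0.0642]
ee_rot: [0.762, -0.647, -0.0, -0.0]
force: [1.4, 2.1, 2.3]
opening: 0.0497
```

Call:
servo_tool:
  steps: "0 0 -0.05 0 1; 0 0 -0.1 0 1; 0 0 -0.1 0 1"

```text
time_s: 18.0
position: [0.5604, -0.1704, 0.0621]
ee_rot: [0.762, -0.647, 0.0, -0.001]
force: [2.8, 3.3, 5.3]
opening: 0.0492
```

```bash
python3 view.py 10; python3 - <<'E'
from h import *
from tube import draw
draw("10",[.4855,-.183,.163,0],.009,.0714,0,"pics/m11.png",{"side":(230,200),"top":(320,200)})
E
```

```text
[ 0.5604 -0.1705  0.0622] [0.59 2.73 5.42] [ 0.628 -0.211 -0.056] 0.04968863133406019
```

View pics/m11.png

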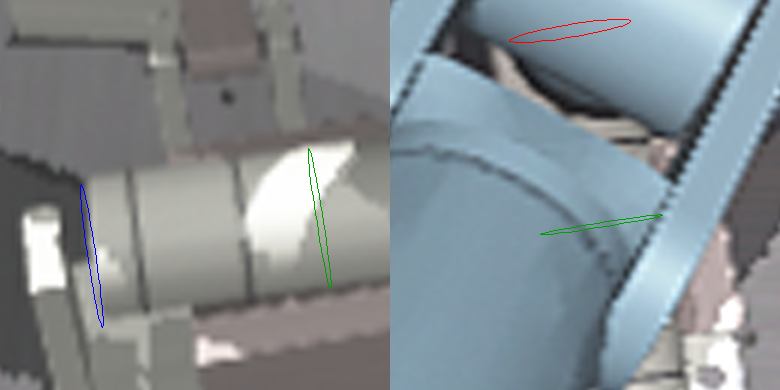

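Call:
servo_tool:
  steps: "0 0.04 0 0 1; 0 0.06 0 0 1; 0 0.06 0 0 1"

```text
time_s: 18.48
position: [0.5604, -0.1702, 0.0621]
ee_rot: [0.763, -0.647, 0.001, 0.0]
force: [2.3, -4.2, 5.0]
opening: 0.0498
```

Call:
servo_tool:
  steps: "0 0.03 0.06 0 1; -0.04 0.025 0.06 0 1; -0.08 0.017 0.06 0 1; -0.12 0.01 0.06 0 1; -0.16 0.004 0.06 0 1; -0.16 0.004 0.06 0 1"
  squeeze: 10

```text
time_s: 19.23
position: [0.5572, -0.1702, 0.0636]
ee_rot: [0.762, -0.647, 0.002, -0.0]
force: [4.9, -4.3, 2.5]
opening: 0.0495
```

Call:
servo_tool:
  steps: "0 -0.05 0 0 1; -0.04 -0.057 0 0 1; -0.08 -0.063 0 0 1; -0.12 -0.07 0 0 1; -0.12 -0.07 0 0 1"

```text
time_s: 19.85
position: [0.5539, -0.1708, 0.0635]
ee_rot: [0.762, -0.647, 0.001, -0.001]
force: [5.5, -0.5, 3.6]
opening: 0.0492
```

```bash
python3 view.py 11; python3 - <<'E'
from h import *
from tube import draw
draw("11",[.4855,-.183,.163,0],.00,.0714,0,"pics/m12.png",{"side":(230,200),"top":(320,200)})
E
```

```text
[ 0.554  -0.1708  0.0635] [ 5.14 -1.05  4.03] [-0.112 -1.015  0.037] 0.049717896497571225
```

View pics/m12.png

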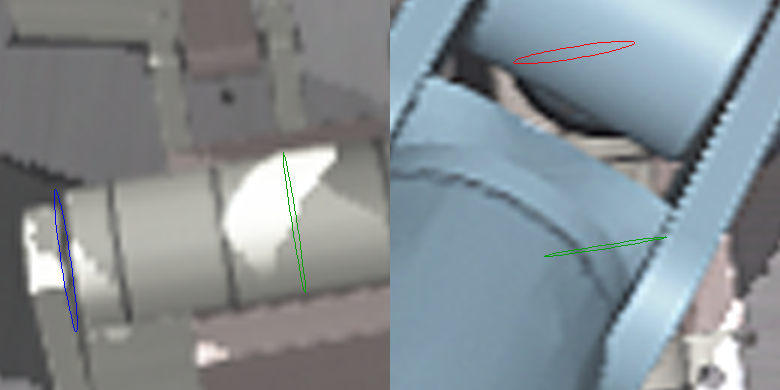

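Call:
servo_tool:
  steps: "-0.04 -0.007 0 0 1; -0.08 -0.013 0 0 1; -0.08 -0.013 0 0 1"

```text
time_s: 20.32
position: [0.5519, -0.1712, 0.0635]
ee_rot: [0.762, -0.647, 0.001, -0.001]
force: [4.7, 0.1, 3.3]
opening: 0.0495
```

Call:
servo_tool:
  steps: "-0.04 -0.007 0 0 1; -0.08 -0.013 0 0 1; -0.12 -0.02 0 0 1; -0.12 -0.02 0 0 1"

```text
time_s: 20.82
position: [0.55, -0.1716, 0.0636]
ee_rot: [0.762, -0.647, 0.002, -0.002]
force: [9.1, 0.4, 0.8]
opening: 0.0498
```

```bash
python3 view.py 12; python3 - <<'E'
from h import *
from tube import draw
draw("12",[.4855,-.183,.163,0],.00,.0714,0,"pics/m13.png",{"side":(230,200),"top":(320,200)})
E
```

```text
[ 0.55   -0.1715  0.0636] [9.35 0.4  0.08] [ 0.041 -1.759  0.011] 0.04979100518535931
```

View pics/m13.png

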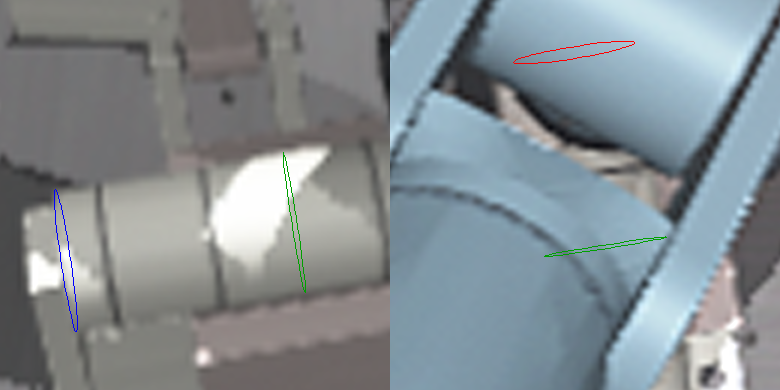

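Call:
servo_tool:
  steps: "-0.03 -0.005 0 0 1; -0.06 -0.01 0 0 1; -0.06 -0.01 0 0 1"

```text
time_s: 21.3
position: [0.5496, -0.1717, 0.0638]
ee_rot: [0.762, -0.647, 0.003, -0.003]
force: [13.4, 0.7, -0.4]
opening: 0.0497
```

Call:
servo_tool:
  steps: "0.03 0.005 0 0 1; 0.03 0.005 0 0 0.7; 0.03 0.005 0 0 0; 0.03 0.005 0 0 -1; 0.03 0.005 0 0 -1; 0.03 0.005 0 0 -1; 0.03 0.005 1 0 -1; 0.03 0.005 3 0 -1; 0.03 0.005 5 0 -1; 3 0.5 6 0 0.5; 5 0.5 7 0 1; 5 0.5 7 0 1"

```text
time_s: 22.8
position: [0.6738, -0.1592, 0.2393]
ee_rot: [0.763, -0.646, 0.001, -0.0]
force: [-0.8, -0.9, -0.8]
opening: 0.0676
```

```bash
python3 view.py 13; python3 - <<'E'
from h import *
from tube import draw
draw("13",[.4855,-.183,.163,0],.00,.0714,0,"pics/m14.png",{"side":(230,200),"top":(320,200)})
E
```

```text
[ 0.6714 -0.1592  0.2373] [ 0.09 -0.43  0.27] [-0.027  0.042 -0.012] 0.05933571051936035
```

View pics/m14.png

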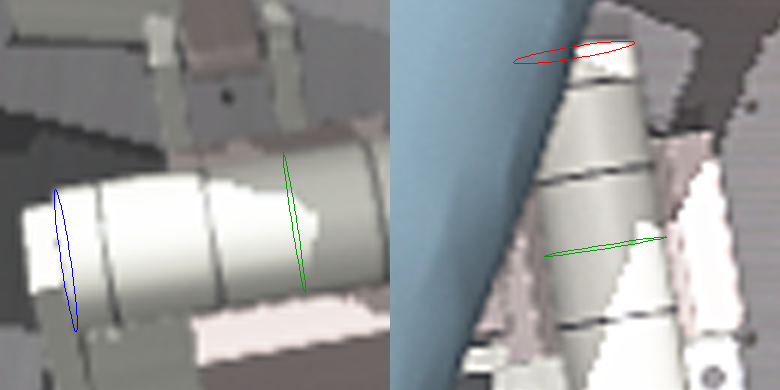

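View pics/v13.png

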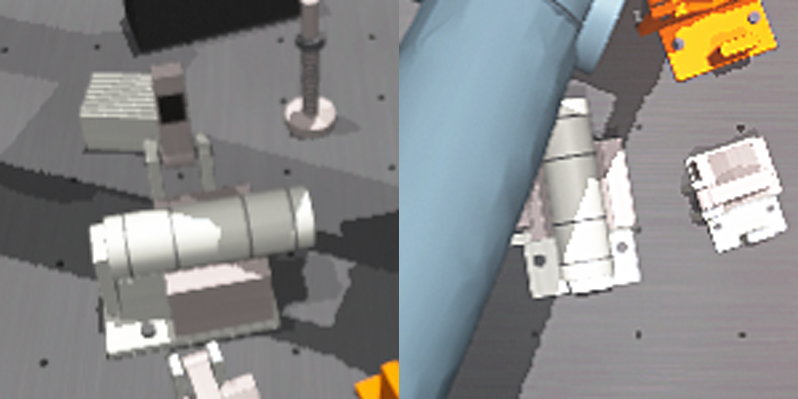

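Call:
servo_tool:
  steps: "-2 -0.2 0 0 1; -3.1 -0.28 -1 0 1; -3.1 -0.28 -3 0 1; -3.1 -0.28 -5 0 1; -3.1 -0.28 -6.8 0 1; -3.1 -0.28 -6.8 0 1; -3.5 -0.29 -6.8 0 1; -3.7 -0.32 -6.8 0 1; -3.8 -0.34 -6.8 0 1; -3.86 -0.35 -6.8 0 1; -3.86 -0.35 -6.8 0 1"

```text
time_s: 24.28
position: [0.5749, -0.1682, 0.0683]
ee_rot: [0.762, -0.647, 0.0, -0.0]
force: [-0.0, 0.3, 0.8]
opening: 0.0006
```

Call:
servo_tool:
  steps: "-0.05 -0.008 0 0 1; -0.1 -0.016 0 0 1; -0.14 -0.02 0 0 1; -0.14 -0.02 0 0 1"

```text
time_s: 24.78
position: [0.5742, -0.1687, 0.0692]
ee_rot: [0.762, -0.647, 0.003, -0.002]
force: [8.3, 2.1, -2.3]
opening: 0.0006
```

Call:
servo_tool:
  steps: "0.5 0.08 0 0 1; 0.7 0.1 0.5 0 1; 0.7 0.1 3 0 1; 0.7 0.1 5.5 0 1; 0.7 0.1 8 0 1; 0.7 0.1 9 0 1; -0.5 1.5 9 0 1; -2 2.5 9 0 1; -3.5 3.5 9 0 1; -4.7 3.5 9 0 1; -4.7 3.5 9 0 1; -4.7 3.5 7 0 1; -4.7 3.5 5 0 1; -4.7 3.5 4.3 0 1; -4.7 3.5 4.3 0 1; -4.7 3.5 4.3 0 1"

```text
time_s: 26.78
position: [0.4554, -0.0818, 0.1777]
ee_rot: [0.762, -0.647, 0.002, -0.001]
force: [0.0, -0.3, 0.5]
opening: 0.0004
```

```bash
python3 view.py 14
```

```text
[ 0.4551 -0.0817  0.1776] [-0.89 -0.66  0.26] [-0.033 -0.001  0.015] 0.0008404888563036564
```

View pics/v14.png

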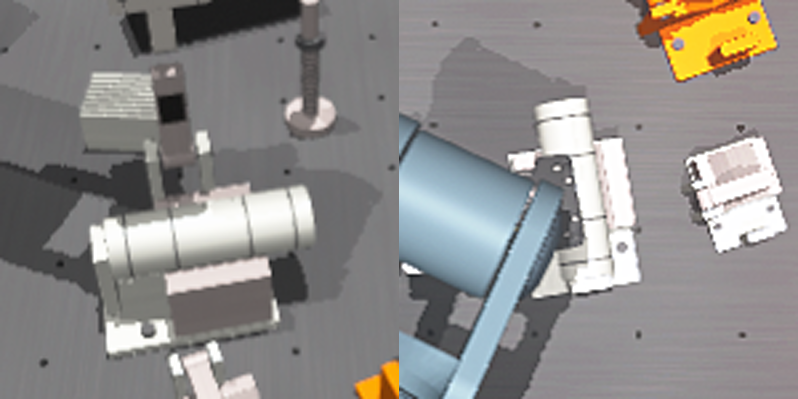

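Call:
servo_tool:
  steps: "0.06 -0.4 0 0 1; 0.1 -0.6 0 0 1; 0.12 -0.75 0 0 1; 0.15 -0.9 0 0 1; 0.17 -1.05 0 0 1; 0.2 -1.2 0 0 1; 0.22 -1.35 0 0 1; 0.25 -1.5 0 0 1; 0.27 -1.65 0 0 1; 0.3 -1.8 0 0 1"

```text
time_s: 28.12
position: [0.4612, -0.1263, 0.1754]
ee_rot: [0.762, -0.647, -0.0, 0.0]
force: [-0.4, 0.8, -0.4]
opening: 0.0003
```

```bash
python3 view.py 15
```

```text
[ 0.4614 -0.1266  0.1755] [ 0.08 -0.09  0.46] [0.036 0.022 0.017] 0.0004726487964600604
```

View pics/v15.png

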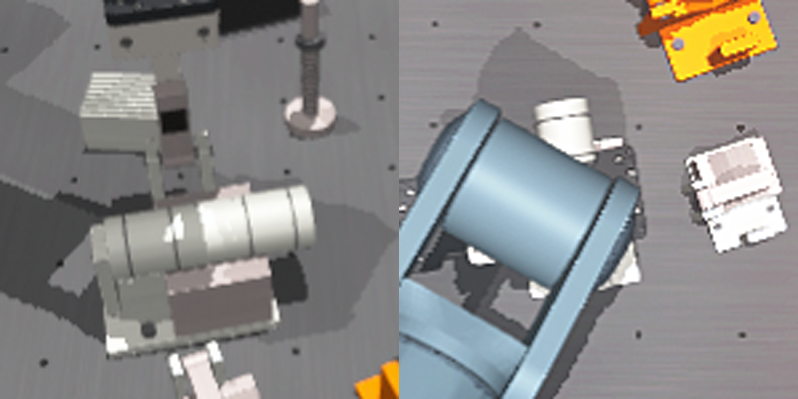

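Call:
servo_tool:
  steps: "0.02 -0.15 0 0 1; 0.05 -0.3 0 0 1; 0.07 -0.45 0 0 1; 0.1 -0.6 0 0 1; 0.12 -0.75 0 0 1; 0.14 -0.85 0 0 1; 0.14 -0.85 0 0 1"

```text
time_s: 29.1
position: [0.4648, -0.1476, 0.1755]
ee_rot: [0.762, -0.647, 0.0, 0.0]
force: [0.4, 0.5, 0.1]
opening: 0.0005
```

```bash
python3 view.py 16
```

```text
[ 0.4648 -0.1474  0.1755] [ 0.03 -0.53 -0.4 ] [-0.005 -0.039  0.013] 0.000575317439466055
```

View pics/v16.png

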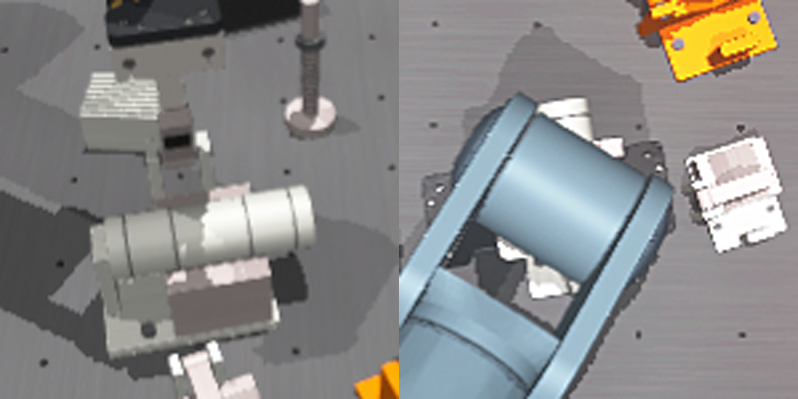

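Call:
servo_tool:
  steps: "-0.03 0.3 0 0 1; -0.03 0.3 1 0 1; -0.03 0.3 2.5 0 1; -0.03 0.3 4 0 1; -1 3 4 0 1; -1 5 4 0 1; -1 5 4 0 1; -1 5 4 0 1"

```text
time_s: 30.2
position: [0.4397, -0.0224, 0.2755]
ee_rot: [0.763, -0.647, 0.0, 0.0]
force: [0.9, -0.7, 0.4]
opening: 0.0002
```

```bash
python3 view.py 17
```

```text
[ 0.4399 -0.0233  0.2753] [0.86 0.99 0.34] [-0.004 -0.028  0.014] 0.00020934168425780248
```

View pics/v17.png

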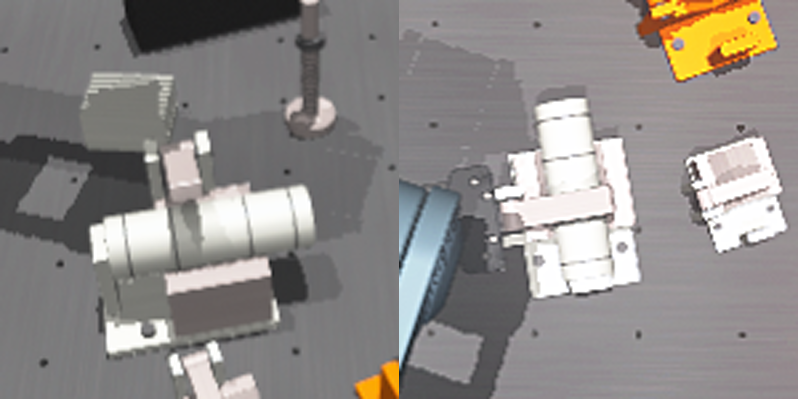

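Call:
servo_tool:
  steps: "0 1 1 0 1; 0 2 1 0 1; 0 3 1 0 1; 0 3 1 0 1; 0 3 1 0 1; 0 3 1 0 1; 0 3 1 0 1; 0 3 1 0 1; 0 3 1 0 1; 0 3 1 0 1"

```text
time_s: 31.55
position: [0.4398, 0.0527, 0.3004]
ee_rot: [0.763, -0.647, 0.0, 0.0]
force: [0.1, -0.3, 0.6]
opening: 0.0004
```

```bash
python3 - <<'E'
from h import *
im=grab("18");q=[.4855,-.183,.163,0];res=[]
from tube import circ
for n,(x,y) in(("side",(230,190)),("top",(320,190))):
    I=cv2.resize(im[n],None,fx=4,fy=4,interpolation=cv2.INTER_CUBIC);raw=I.copy()
    c=np.array([[i,60-r,103.5+k] for i in(-27,-3) for r in(0,95) for k in(-7,7)])/1000
    u=(proj(n,pose(q,c))*4+1.5).astype(int)
    for i in range(8):
        for k in(1,2,4):
            if not i&k: cv2.line(I,u[i].tolist(),u[i|k].tolist(),(0,0,255),1)
    for s in(-.08,.08): cv2.polylines(I,[(proj(n,circ(q,0,.0714,0,s))*4+1.5).astype(int)],True,(255,0,0),1)
    sl=np.s_[y*4:(y+100)*4,x*4:(x+95)*4];res.append(np.vstack([I[sl][:290],raw[sl][:290]]))
cv2.imwrite("pics/m18.png",np.hstack(res))
E
```

```text
(no output)
```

View pics/m18.png

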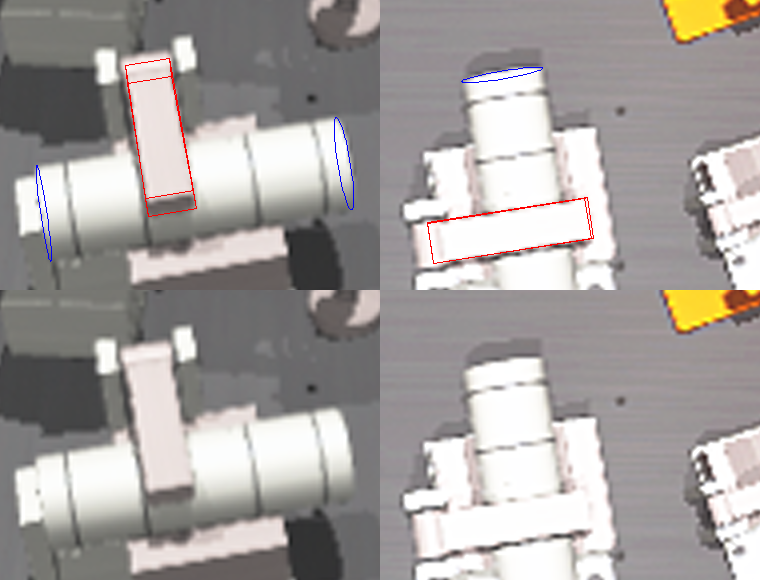

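View pics/side_18.png

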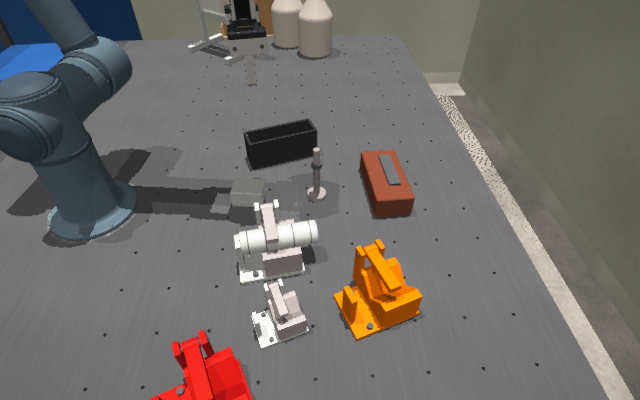

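View pics/top_18.png

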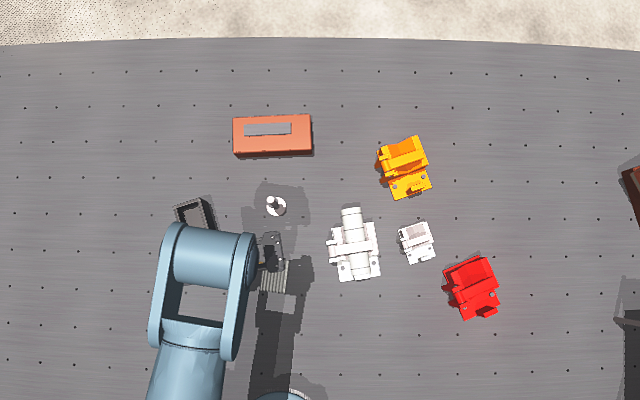

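```bash
python3 -c "
from rig import monitor,ctrl
s=monitor.sense();print(s['time_s'],abs(s['qvel']).max(),s['force'])
print(ctrl.finish_job())"
```

```text
31.65 0.0016203719329682066 [ 0.08499862 -0.36525837  0.00345281]
the job is handed in; nothing more can be done
None
```

The tube is seated in the large grey V-block against the end stop with the clamp arm resting on it. I handed the job in at about 31.7 s of the 72 s, with no verdict reported. Steps, in order:

1. **Tipping:** I pressed the tube's -x end down about 20 mm, and it stayed tipped at about 28° with the +x end raised.
2. **Lifting and placing:** I gripped the raised end above the rim and lifted it out; the tilt held in the grip. I lowered it into the V, letting it level itself between the pads, at no more than about 5 N vertical force.
3. **Seating:** I slid it to the stop until the force rose to 13 N with almost no further movement, then released it. A push on the free end met 8 N and moved the fingers less than 1 mm, so the tube is against the stop.
4. **Clamping:** Only then did I push the clamp arm inwards until it sank shut by its own weight, and moved the gripper away.

**Last checks:**
- Drawn over the final pictures, the tube's position matches the seat to about 1 pixel (about 2 mm).
- The clamp arm matches angle 0 to the same margin.
- The brick, post and heat sink show no visible change in the pictures; I judged this by eye and did not re-measure them.
- The gripper touches nothing, and the force reading is near zero.

**Disagreements:** While sliding the tube I shifted the gripper sideways the wrong way once, about 1 mm, giving about 4 N sideways. I corrected it before the tube reached the stop. No check failed.

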